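# Unclamp the cuvette adapter block and hold it blind hole up

## Task

On this laboratory bench a small square metal adapter block sits on the pedestal of a clamp holder, under its hinged lever. Swing the lever all the way back and leave it open, then take the block and turn it over so that the one side with the blind hole faces straight up. The program finishes while still holding the block steady like that in the gripper, about 25 cm above the bench and clear of the holder; leave the other things on the bench where they are.

Things in the scene. Friction and masses are not known exactly. Their poses are not given: they have to be found in the camera images.
- adapter_center (a point): Centre of the loose aluminium adapter block, 40 x 40 mm in plan, 30 mm thick (its z, up at the start), about 0.1 kg. One of its four 40 x 30 mm sides has a central blind hole, 14 mm wide, 24 mm deep: the side its own x axis points out of; the rest is plain. It starts flat, centred on the pedestal, the hole heading anywhere but towards the hinge (up to 100 degrees either side of away from it).
- seat (a point): Centre of the flat top of the holder's round pedestal: 32 mm wide, narrower than the block, 70 mm above the bench; the block rests on it unfastened. The axes are the holder's: x runs level from the pedestal to the hinge, z is up. The holder is bolted down; its base plate is 210 x 90 mm, 16 mm high.
- hinge (a point): Middle of the lever's hinge axis, 97 mm from the pedestal's axis along the holder's x, 110 mm above the bench. The hinge axis is level, along the holder's y. The hinge post is 20 x 34 mm, its near face 87 mm from the pedestal's axis, its top 120 mm above the bench.
- lever_bar (a point): Middle of the T-bar at the free end of the lever, the place to grip it: a black round bar 32 mm long and 12 mm thick, parallel to the hinge axis and 142 mm from it, with flat ends that can be pinched from above. The lever's arm is a flat steel bar 12 mm wide and 8 mm thick.
- lever (a joint): Angle of the lever, rad: 0 = shut, level over the block, its rubber foot 1 mm above the block's top; grows as the T-bar swings up, over and away from the block; 1.57 = upright; 2.0 = all the way back (stop). Friction holds it where it is left; about 1 N at the T-bar moves it.
Not all that is in view belongs to the job. What is shaped like the part that bears seat but orange, pink or yellow is not meant.

How it is judged:
By the outcome, as a careful person would: the job done as asked, in the order asked, and still so for the second after the job is handed in, while the arm keeps its last pose, push and grip.
It also fails if it takes over 58 s, if anything falls off the work surface, if the arm or the gripper's body presses on something with over 40 N, if the wrist force passes 120 N, or if a joint passes its speed limit or range.

## Robot

A 7-joint arm with a two-finger parallel gripper is mounted at the origin on the work surface. World frame = base frame: x ahead of the robot, y to its left, z up, the work surface at z = 0. Lengths are in m, angles in rad, forces in N, time in s.
With the tool pointing down it reaches from about 0.425 to 1.025 m from the base axis. Payload 9.4 kg.
Tool frame: the origin (TCP) lies midway between the tips of the shut fingers; the grasp point (between the pads) lies 19 mm behind it; z points along the fingers, y is the line along which they close (so a half turn about z gives the same grasp; the last joint's range is limited). The gripper opens to 85 mm and grips with 20 to 120 N. Pads are 22 mm wide; open, the fingers measure 114 mm over their backs; the gripper's body (76 mm by 85 mm) begins 54 mm behind the grasp point. The pads swing forward as they close: fully open they stand 13 mm farther back than shut.
Start: joints at [1.208, 0.599, -0.003, 1.599, 0.002, 0.943, -0.08], TCP at [0.204, -0.696, 0.231] pointing down, gripper open.
Joint ranges: [-2.57, 2.57], [-0.35, 1.97], [-1.29, 1.29], [0.11, 2.56], [-1.05, 4.19], [0.11, 1.86], [-2.63, 2.63]. Speed limits (rad/s): [2.22, 2.22, 3.01, 3.01, 3.14, 3.14, 3.14].

## Interface

Orientations are given as a 3x3 rotation matrix whose columns are the frame's x, y, z axes.
In Python, from plant import env gives the robot as it stands.
- The arm moves only by the tool play_rows, never from a script. Its arguments are lists of equal length, an entry for each row: "grip": the closure, from -1 (fully open) to 1 (shut); "linear": the shift along the tool's x, y, z in cm, a list of three; "rotation": the turn, a rotation vector about the tool's x, y, z in degrees, a list of three. A call has 1 to 12 rows; each row is the pose to reach, as a shift and turn from the pose commanded when the call began, along the tool's axes at that moment; what a row does not reach only later rows make up. A row lasts 1/10 s, in which the tool goes at most 50 mm and 8.59 degrees, less where a joint would pass 70% of its speed; a pose out of reach is approached as far as the arm can. A call with a gripper value outside its range is refused whole. The fingers move at their own pace and stop on an object; "force" is the grip in N (left out, the last holds). Time passes only in rows, so rows that repeat a pose let the fingers close. It gives the time, the measured TCP pose, the force, the opening and the grip force at its end, in the units of the state.
- env.read_state(): the state, without advancing time (a new reading comes with each control period).
- env.capture(name): name is "scene" or "top" or "wrist"; returns a dict with "img" (384x512x3 uint8, red, green, blue), "range_z" (384x512 float32, m along the optical axis (not along the pixel's ray), 0 where there is no reading), "mtx" (3x3 intrinsics, pixels), "origin" and "rotation" of the camera in the world. Camera axes: x right, y down, z forward; pixel columns grow to the right and rows downward; lengths in m; the calibration is good to about 2 mm. The wrist camera is an equidistant fisheye: a pixel r from the principal point sees the ray r / f radians off the axis. A picture is of the moment at which its call begins.
- env.sign_off(): hands the job in; it is judged then, once.
The state is a dict: "clock": time; "q": joint angles; "qd": joint speeds; "joint_efforts": joint torques, N m; "eef_pos": TCP position; "orientation": TCP orientation; "ft_force": force on the tool from outside, world axes, zero at the start; "ft_torque": the same for the moment, N m; "width": opening from 0.0 (shut) to 1.0 (fully open); "gripper_force": force on a finger pad.
Only numpy, scipy, OpenCV 4.12 (cv2) and the standard library are available. Lean on these libraries where they do the work, as an engineer would, in place of code of your own. Each camera call takes 0.05 s, during which the arm holds its last target. There are 200 camera calls.

## Working session

There is one attempt and no reset: what is moved stays moved. The work goes in short steps, Python scripts to look and compute and a tool call to move; the robot and the scene stay as the last step left them, time stands still between calls to the robot, and variables do not carry over. Pictures are saved under pics/ and viewed, at most 10 in all, crops included, and the job is handed in when it is done.

Besides the shell and the picture viewer there is one more tool, called after ">>>" in YAML: its name, and indented under it one key for each argument. play_rows: Moves the arm, as the interface text tells. Its arguments: {"type":"object","properties":{"grip":{"type":"array"},"linear":{"type":"array"},"rotation":{"type":"array"},"force":{"type":"number"}},"required":["grip","linear","rotation"]}

```bash
mkdir -p pics; ls; cat > h.py <<'E'
import numpy as np,cv2
from plant import env
def cap(n,f):
    c=env.capture(n); cv2.imwrite(f'pics/{f}.png',c['img'][:,:,::-1]); np.savez(f'pics/{f}.npz',**c); return c
def pt(c,u,v,z=None):
    "world point at pixel from depth, or at world height z (pinhole)"
    r=np.linalg.inv(c['mtx'])@[u,v,1]; R=c['rotation'];o=c['origin']
    d=R@r
    s=c['range_z'][int(v),int(u)] if z is None else (z-o[2])/d[2]
    return o+s*d
E
python3 - <<'E'
from h import *
a=cap('scene','s0');b=cap('top','t0')
for c in(a,b):print(c['origin'].round(3),c['rotation'].round(2).tolist(),c['mtx'].round(1).tolist())
im=np.hstack([a['img'],b['img']])
s=env.read_state();print(s['clock'],s['eef_pos'],s['orientation'])
E
```

```text
pics
[0.927 0.066 0.864] [[-0.02, 0.87, -0.5], [1.0, 0.02, -0.02], [-0.01, -0.5, -0.87]] [[381.3, 0.0, 255.9], [0.0, 381.3, 198.0], [0.0, 0.0, 1.0]]
[0.366 0.021 1.053] [[0.02, -0.99, 0.14], [-1.0, -0.02, -0.01], [0.01, -0.14, -0.99]] [[406.2, 0.0, 253.5], [0.0, 406.2, 194.8], [0.0, 0.0, 1.0]]
0.1 [ 0.20424651 -0.69517139  0.23050986] [[ 9.59426182e-01  2.81959425e-01 -5.31921990e-04]
 [ 2.81959896e-01 -9.59425249e-01  1.34488278e-03]
 [-1.31137012e-04 -1.44029642e-03 -9.99998954e-01]]
```

View pics/s0.png

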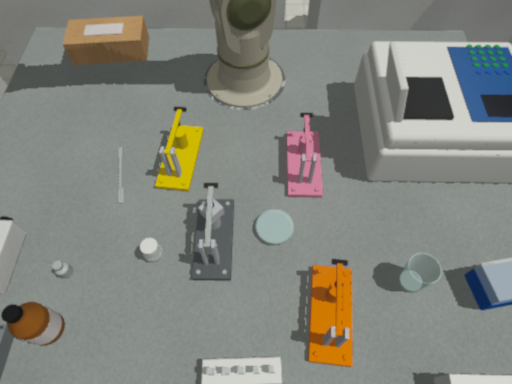

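View pics/t0.png

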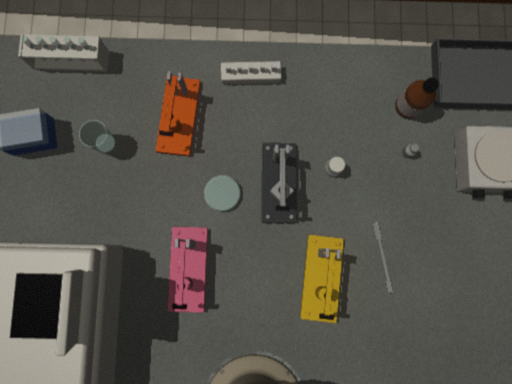

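Four clamp holders appear in the scene view: yellow (180,155), pink (305,160), orange (332,315) and grey (213,240). Only the grey one is uncoloured and carries a block, in the top view at (282,190). I'll check it close up.

```bash
python3 - <<'E'
from h import *
a=cv2.imread('pics/s0.png')[170:290,160:270];b=cv2.imread('pics/t0.png')[130:235,240:340]
a=cv2.resize(a,(400,436),interpolation=3);b=cv2.resize(b,(400,420),interpolation=3);b=cv2.copyMakeBorder(b,0,16,0,0,0)
cv2.imwrite('pics/c0.png',np.hstack([a,b]))
T=dict(np.load('pics/t0.npz'));S=dict(np.load('pics/s0.npz'))
# base plate mask points from depth (height 8..24mm) near holder
for n,C,box in(('top',T,(240,320,130,235)),('scene',S,(180,245,180,290))):
    P=np.array([pt(C,u,v) for v in range(box[2],box[3]) for u in range(box[0],box[1]) if C['range_z'][v,u]>0])
    g=P[(P[:,2]>.011)&(P[:,2]<.022)]
    r=cv2.minAreaRect((g[:,:2]*1000).astype(np.float32));print(n,len(g),r)
    k=P[(P[:,2]>.09)&(P[:,2]<.107)];print('blk',len(k),k.mean(0))
    print('tall',P[P[:,2]>.11].mean(0),P[:,2].max())
E
```

```text
top 2035 ((537.438720703125, -69.033935546875), (239.31947326660156, 122.50271606445312), 1.1539617776870728)
blk 195 [ 0.52530405 -0.05056534  0.10015591]
tall [ 0.54763063 -0.05139525  0.12170023] 0.13396011608220093
scene 2154 ((519.296630859375, -61.46205139160156), (291.2012939453125, 129.81585693359375), 12.996739387512207)
blk 221 [ 0.5361132  -0.05193242  0.09903478]
tall [ 0.55246315 -0.05334885  0.12073447] 0.13230709701949728
```

View pics/c0.png

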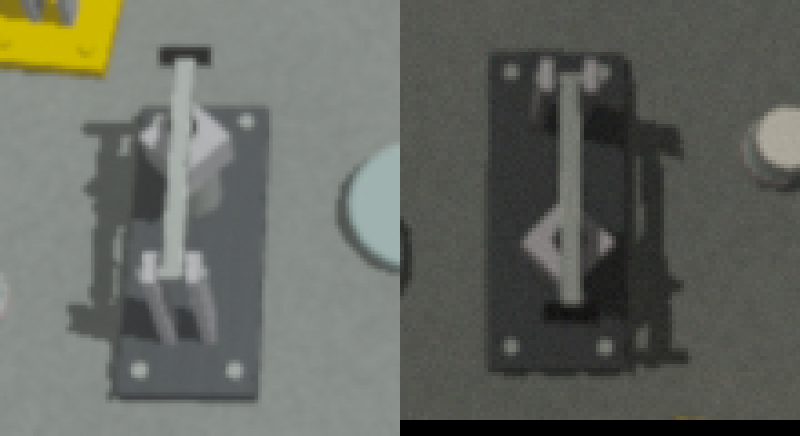

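The close crop confirms grey: a block set diagonally on the pedestal under the lever, T-bar on the robot side (top crop 571,312), hinge on the far side (570,73). The hole side isn't visible yet.

```bash
python3 - <<'E'
from h import *
T=dict(np.load('pics/t0.npz'));S=dict(np.load('pics/s0.npz'))
for n,C,tb,h in(('t',T,(282.75,208),(282.5,148.2)),('s',S,(210.9,185.4),(207.3,243.5))):
    a=pt(C,*tb,.116);b=pt(C,*h,.12);d=b-a
    print(n,a.round(4),pt(C,*tb).round(4),b.round(4),np.hypot(*d[:2]).round(4),np.degrees(np.arctan2(d[1],d[0])).round(2))
# base plate corners
for n,C,q in(('t',T,[(488,52),(633,52),(633,372),(488,372)]),):
    P=np.array([pt(C,240+(x-400)/4,130+y/4,.016) for x,y in q]);print(P.round(4),P.mean(0))
print('blk corners t',[pt(T,240+(x-400)/4,130+y/4,.1).round(4)[:2] for x,y in((523,242),(615,242))])
P=np.array([pt(T,u,v) for v in range(145,210) for u in range(278,288)]);P=P[P[:,2]>.11]
for x in np.arange(.44,.66,.01):
    k=P[abs(P[:,0]-x)<.005]
    if len(k):print(x.round(3),k[:,1:].mean(0).round(4),len(k))
E
```

```text
t [ 0.4727 -0.0543  0.116 ] [ 0.4712 -0.0533  0.1291] [ 0.6143 -0.0517  0.12  ] 0.1416 1.06
s [ 0.4685 -0.0549  0.116 ] [ 0.4752 -0.0531  0.1269] [ 0.6146 -0.05    0.12  ] 0.1461 1.91
[[ 0.6546 -0.0057  0.016 ]
 [ 0.657  -0.101   0.016 ]
 [ 0.4464 -0.1024  0.016 ]
 [ 0.4443 -0.0097  0.016 ]] [ 0.55058722 -0.0547124   0.016     ]
blk corners t [array([ 0.5156, -0.0266]), array([ 0.517 , -0.0812])]
0.47 [-0.0529  0.1295] 29
0.48 [-0.0527  0.1281] 32
0.49 [-0.0521  0.1256] 27
0.5 [-0.0514  0.1258] 20
0.51 [-0.0515  0.1236] 24
0.52 [-0.0516  0.1213] 26
0.53 [-0.0514  0.1223] 20
0.54 [-0.0513  0.1216] 25
0.55 [-0.0512  0.121 ] 20
0.56 [-0.0512  0.1194] 20
0.57 [-0.0511  0.1193] 20
0.58 [-0.0511  0.1175] 20
0.59 [-0.0507  0.1175] 19
0.6 [-0.0518  0.1158] 22
0.61 [-0.0521  0.1167] 38
0.62 [-0.0543  0.1169] 17
```

>>> play_rows:
  grip: [-1,-1,-1,-1,-1,-1,-1,-1,-1,-1,-1,-1]
  linear:
    - [43.7,-54.2,3]
    - [43.7,-54.2,3]
    - [43.7,-54.2,3]
    - [43.7,-54.2,3]
    - [43.7,-54.2,3]
    - [43.7,-54.2,3]
    - [43.7,-54.2,3]
    - [43.7,-54.2,3]
    - [43.7,-54.2,3]
    - [43.7,-54.2,3]
    - [43.7,-54.2,3]
    - [43.7,-54.2,3]
  rotation:
    - [0,0,15.5]
    - [0,0,15.5]
    - [0,0,15.5]
    - [0,0,15.5]
    - [0,0,15.5]
    - [0,0,15.5]
    - [0,0,15.5]
    - [0,0,15.5]
    - [0,0,15.5]
    - [0,0,15.5]
    - [0,0,15.5]
    - [0,0,15.5]
  force: 40

```text
clock: 1.3
eef_pos: [0.4342, -0.1399, 0.2054]
orientation: [[1.0, 0.015, 0.0], [0.015, -1.0, -0.0], [0.0, 0.0, -1.0]]
ft_force: [1.6, -0.3, -0.2]
width: 0.996
gripper_force: 0.0
```

>>> play_rows:
  grip: [-1,-1,-1,-1]
  linear:
    - [3.5,-8.6,0]
    - [3.5,-8.6,0]
    - [3.5,-8.6,0]
    - [3.5,-8.6,0]
  rotation:
    - [0,0,0]
    - [0,0,0]
    - [0,0,0]
    - [0,0,0]

```text
clock: 1.7
eef_pos: [0.4675, -0.0544, 0.2052]
orientation: [[1.0, 0.018, -0.001], [0.018, -1.0, -0.0], [-0.001, 0.0, -1.0]]
ft_force: [0.1, -1.2, 0.6]
width: 1.001
gripper_force: 0.0
```

```bash
cat >> h.py <<'E'
def proj(c,P):
    "fisheye pixel of world points"
    p=(np.atleast_2d(P)-c['origin'])@c['rotation'];r=np.hypot(p[:,0],p[:,1]);a=np.arctan2(r,p[:,2])
    m=c['mtx'];return np.c_[m[0,2]+m[0,0]*a*p[:,0]/r,m[1,2]+m[1,1]*a*p[:,1]/r]
def fray(c,u,v,z):
    m=c['mtx'];x=(u-m[0,2])/m[0,0];y=(v-m[1,2])/m[1,1];a=np.hypot(x,y)
    d=c['rotation']@np.array([np.sin(a)*x/a,np.sin(a)*y/a,np.cos(a)]);o=c['origin'];return o+(z-o[2])/d[2]*d
E
python3 - <<'E'
from h import *
c=cap('wrist','w0');s=env.read_state();print(s['eef_pos'],s['q'],c['origin'],c['rotation'].round(2).tolist(),c['mtx'])
print(proj(c,[[.471,-.053,.122],[.516,-.0535,.085],[.613,-.052,.11]]))
cv2.imwrite('pics/w0b.png',cv2.resize(c['img'][:,:,::-1],(800,600),interpolation=3))
E
```

```text
[ 0.46699713 -0.05562984  0.20519483] [-3.79154572e-03  3.36536596e-01  1.74452738e-03  2.19463630e+00
 -3.40603671e-04  6.11367370e-01 -1.55697951e+00] [ 0.54690181 -0.05263832  0.34735242] [[0.02, -0.95, -0.31], [-1.0, -0.02, -0.01], [0.0, 0.31, -0.95]] [[297.31863964   0.         257.28174674]
 [  0.         297.31863964 194.65614764]
 [  0.           0.           1.        ]]
[[255.76408128 197.86974045]
 [257.34911927 136.15484042]
 [257.69772413  20.53099663]]
```

View pics/w0b.png

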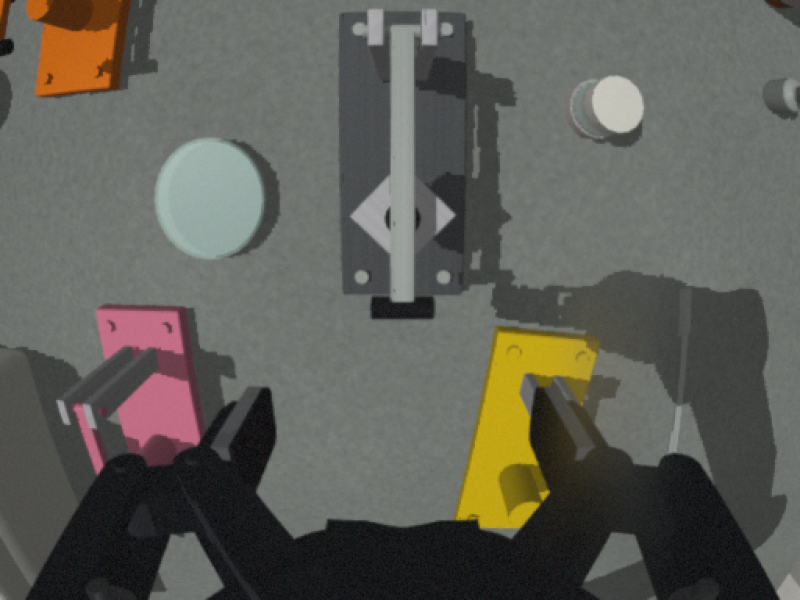

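The wrist view shows the T-bar at (402,308) in the enlarged picture, right where predicted, with the block diagonal behind it. I'll descend and pinch the bar ends.

>>> play_rows:
  grip: [-1,-1,-1,-1,-1,0.6,0.6,0.6,0.6,0.6,0.6,0.6]
  linear:
    - [0.4,-0.1,4]
    - [0.4,-0.1,8]
    - [0.4,-0.1,10.5]
    - [0.4,-0.1,10.5]
    - [0.4,-0.1,10.5]
    - [0.4,-0.1,10.5]
    - [0.4,-0.1,10.5]
    - [0.4,-0.1,10.5]
    - [0.4,-0.1,10.5]
    - [0.4,-0.1,10.5]
    - [0.4,-0.1,10.5]
    - [0.4,-0.1,10.5]
  rotation:
    - [0,0,0]
    - [0,0,0]
    - [0,0,0]
    - [0,0,0]
    - [0,0,0]
    - [0,0,0]
    - [0,0,0]
    - [0,0,0]
    - [0,0,0]
    - [0,0,0]
    - [0,0,0]
    - [0,0,0]
  force: 25

```text
clock: 2.95
eef_pos: [0.4717, -0.0542, 0.1005]
orientation: [[1.0, 0.015, 0.0], [0.015, -1.0, -0.0], [0.0, 0.0, -1.0]]
ft_force: [1.2, -0.6, 0.3]
width: 0.366
gripper_force: 26.2
```

>>> play_rows:
  grip: [0.6,0.6,0.6,0.6,0.6,0.6,0.6]
  linear:
    - [0.1,0,-1.2]
    - [0.6,0,-3.1]
    - [1.1,0,-4.4]
    - [1.7,0,-5.7]
    - [2.5,0,-6.9]
    - [3.3,0,-8.05]
    - [3.3,0,-8.05]
  rotation:
    - [0,0,0]
    - [0,0,0]
    - [0,0,0]
    - [0,0,0]
    - [0,0,0]
    - [0,0,0]
    - [0,0,0]

```text
clock: 3.65
eef_pos: [0.505, -0.0536, 0.1817]
orientation: [[1.0, 0.015, 0.001], [0.015, -1.0, 0.0], [0.001, -0.0, -1.0]]
ft_force: [0.0, 0.4, -1.1]
width: 0.368
gripper_force: 25.8
```

```bash
python3 - <<'E'
from h import *
c=cap('wrist','w1');s=env.read_state();print(s['eef_pos'],s['ft_force'],s['ft_torque'],s['width'],s['gripper_force'])
cv2.imwrite('pics/w1b.png',cv2.resize(c['img'][60:384,90:420,::-1],(780,600*765//780),interpolation=3))
E
```

```text
[ 0.50430858 -0.0536814   0.18099439] [-0.04915535  0.64918083 -0.58799787] [-0.0160033   0.05510804  0.03911141] 0.3645132248003683 25.782804787158966
```

View pics/w1b.png

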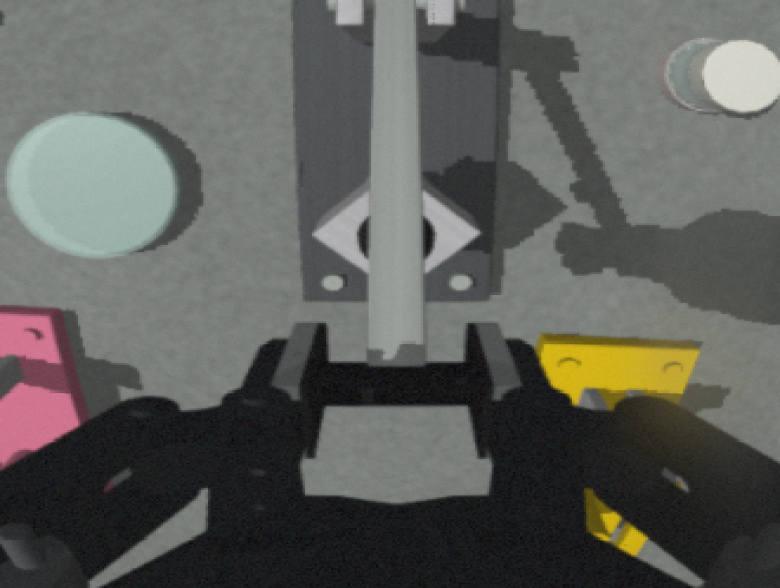

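The bar is held and the lever is about 40° up with no forces building. Continuing the arc.

>>> play_rows:
  grip: [0.6,0.6,0.6,0.6,0.6,0.6,0.6,0.6]
  linear:
    - [2.0,0,-2.0]
    - [4.4,0,-3.5]
    - [7.1,0,-4.5]
    - [9.9,0,-5.0]
    - [12.7,0,-4.9]
    - [14.0,0,-4.7]
    - [15.4,0,-4.3]
    - [15.4,0,-4.3]
  rotation:
    - [0,0,0]
    - [0,0,0]
    - [0,0,0]
    - [0,0,0]
    - [0,0,0]
    - [0,0,0]
    - [0,0,0]
    - [0,0,0]

```text
clock: 4.5
eef_pos: [0.6603, -0.0509, 0.2232]
orientation: [[1.0, 0.016, 0.002], [0.016, -1.0, 0.0], [0.002, -0.0, -1.0]]
ft_force: [1.4, 0.5, 7.2]
width: 0.363
gripper_force: 29.2
```

```bash
python3 - <<'E'
from h import *
s=env.read_state();print(s['eef_pos'],s['ft_force'],s['ft_torque'],s['width'],s['gripper_force'])
E
```

```text
[ 0.66029395 -0.05092322  0.22324399] [1.38638449 0.51221808 7.23809657] [ 0.16886667 -0.21965247 -0.09255795] 0.36260029862899956 29.21375960111618
```

>>> play_rows:
  grip: [0.6,0.6,0.6,0.6]
  linear:
    - [0.7,0,0.1]
    - [1.3,0,0.35]
    - [1.7,0,0.5]
    - [1.7,0,0.5]
  rotation:
    - [0,0,0]
    - [0,0,0]
    - [0,0,0]
    - [0,0,0]

```text
clock: 4.9
eef_pos: [0.6751, -0.0507, 0.2176]
orientation: [[1.0, 0.016, -0.002], [0.016, -1.0, 0.0], [-0.002, -0.0, -1.0]]
ft_force: [-1.5, 1.5, -1.9]
width: 0.362
gripper_force: 28.6
```

>>> play_rows:
  grip: [0.6,0.6,0.6]
  linear:
    - [0.5,0,0.22]
    - [0.9,0,0.42]
    - [0.9,0,0.42]
  rotation:
    - [0,0,0]
    - [0,0,0]
    - [0,0,0]

```text
clock: 5.2
eef_pos: [0.6795, -0.0507, 0.2151]
orientation: [[1.0, 0.015, -0.01], [0.015, -1.0, 0.001], [-0.01, -0.001, -1.0]]
ft_force: [-21.8, 2.7, 16.8]
width: 0.365
gripper_force: 29.4
```

The stop is reached, with about 27 N reaction. Release and rise.

>>> play_rows:
  grip: [-1,-1,-1,-1,-1,-1,-1,-1]
  linear:
    - [0,0,0]
    - [0,0,0]
    - [0,0,0]
    - [0,0,0]
    - [-0.4,0,-3]
    - [-0.4,0,-6]
    - [-0.4,0,-6]
    - [-0.4,0,-6]
  rotation:
    - [0,0,0]
    - [0,0,0]
    - [0,0,0]
    - [0,0,0]
    - [0,0,0]
    - [0,0,0]
    - [0,0,0]
    - [0,0,0]

```text
clock: 6.0
eef_pos: [0.6808, -0.0511, 0.2753]
orientation: [[1.0, 0.015, 0.002], [0.015, -1.0, -0.0], [0.002, 0.0, -1.0]]
ft_force: [0.3, 0.5, -0.3]
width: 1.003
gripper_force: 0.0
```

>>> play_rows:
  grip: [-1,-1,-1,-1,-1,-1,-1,-1,-1,-1,-1,-1]
  linear:
    - [-4,0,0]
    - [-8,0,0]
    - [-12,0,0]
    - [-16,-1,0]
    - [-20,-3.5,2]
    - [-20,-3.5,5]
    - [-20,-3.5,9]
    - [-20,-3.5,10]
    - [-20,-3.5,10]
    - [-20,-3.5,10]
    - [-20,-3.5,10]
    - [-20,-3.5,10]
  rotation:
    - [0,0,-8]
    - [0,0,-16]
    - [0,0,-24]
    - [0,0,-32]
    - [0,0,-40]
    - [0,0,-48]
    - [0,0,-56]
    - [0,0,-64]
    - [0,0,-72]
    - [0,0,-80]
    - [0,0,-88]
    - [0,0,-96]

```text
clock: 7.2
eef_pos: [0.4793, -0.019, 0.1737]
orientation: [[-0.126, 0.992, -0.002], [0.992, 0.126, 0.001], [0.001, -0.002, -1.0]]
ft_force: [0.2, -0.5, 0.0]
width: 1.0
gripper_force: 0.0
```

>>> play_rows:
  grip: [-1,-1,-1,-1,-1,-1]
  linear:
    - [0,0,0]
    - [0,0,0]
    - [0,0,0]
    - [0,0,0]
    - [0,0,0]
    - [0,0,0]
  rotation:
    - [0,0,-8]
    - [0,0,-16]
    - [0,0,-24]
    - [0,0,-32]
    - [0,0,-38]
    - [0,0,-38]

```text
clock: 7.8
eef_pos: [0.4793, -0.0191, 0.1738]
orientation: [[-0.707, 0.708, -0.002], [0.708, 0.707, 0.001], [0.002, -0.001, -1.0]]
ft_force: [0.4, 0.0, -0.2]
width: 1.003
gripper_force: 0.0
```

```bash
python3 - <<'E'
from h import *
c=cap('wrist','w2');s=env.read_state();print(s['eef_pos'],s['orientation'].round(3).tolist(),s['q'],s['ft_force'],c['origin'])
print(proj(c,[[.516,-.0535,.1],[.516,-.0535,.07],[.516,-.0535,.0]]),proj(c,[.516,-.0535,.1])*800/512)
cv2.imwrite('pics/w2b.png',cv2.resize(c['img'][:,:,::-1],(800,600),interpolation=3))
E
```

```text
[ 0.47939458 -0.01917384  0.17391853] [[-0.704, 0.71, -0.002], [0.71, 0.704, 0.001], [0.002, -0.001, -1.0]] [ 0.37459998  0.45527294 -0.61417062  2.17884677  0.44193758  0.6309089
  0.22543008] [-0.03328632 -0.16368112 -0.12928336] [0.42446064 0.03674301 0.3161795 ]
[[259.00851653 261.80015142]
 [258.89907738 245.37743011]
 [258.70464    217.11177151]] [[404.70080708 409.0627366 ]]
```

View pics/w2b.png

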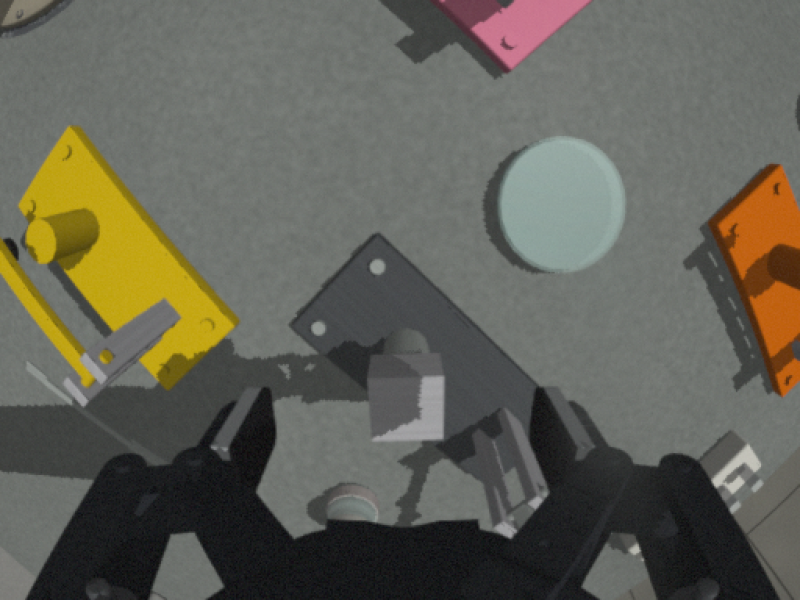

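```bash
python3 - <<'E'
from h import *
i=cv2.imread('pics/w2.png')[205:290,220:300]
i=cv2.convertScaleAbs(i,alpha=2.,beta=-60)
cv2.imwrite('pics/w2c.png',cv2.resize(i,None,fx=7,fy=7,interpolation=2))
E
```

```text
(no output)
```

View pics/w2c.png

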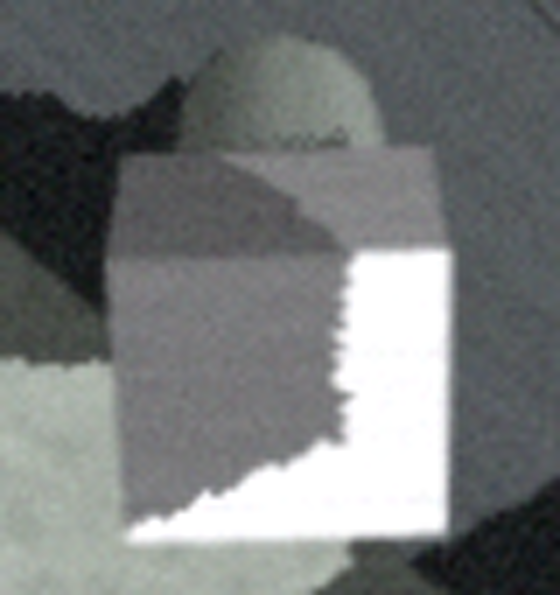

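Block face towards 135° (seen at crop 275,200) is plain, so given the stated range the hole faces 225° (−x,−y). I'll rotate the tool 90° so that it pinches the two sides next to the hole, with the hole at tool −x.

>>> play_rows:
  grip: [-1,-1,-1,-1,-1,-1,-1,-1,-1,-1,-1,-1]
  linear:
    - [-2,0.2,0]
    - [-4,0.2,0]
    - [-5,0.2,0]
    - [-5,0.2,0]
    - [-5,0.2,0]
    - [-5,0.2,0]
    - [-5,0.2,0]
    - [-5,0.2,0]
    - [-5,0.2,0]
    - [-5,0.2,0]
    - [-5,0.2,0]
    - [-5,0.2,2]
  rotation:
    - [0,0,8]
    - [0,0,16]
    - [0,0,24]
    - [0,0,32]
    - [0,0,40]
    - [0,0,48]
    - [0,0,56]
    - [0,0,64]
    - [0,0,72]
    - [0,0,80]
    - [0,0,88]
    - [0,0,90]

```text
clock: 9.05
eef_pos: [0.5179, -0.053, 0.156]
orientation: [[0.715, 0.7, 0.004], [0.7, -0.715, -0.0], [0.002, 0.003, -1.0]]
ft_force: [-0.1, -0.6, -0.2]
width: 0.999
gripper_force: 0.0
```

```bash
python3 - <<'E'
from h import *
c=cap('wrist','w3');t=cap('top','t3');s=env.read_state();print(s['eef_pos'],s['orientation'].round(3).tolist(),s['q'].round(2),s['ft_force'])
print(proj(c,[[.516,-.0535,.1]])*[800/512])
w=cv2.resize(c['img'][170:384,130:390,::-1],(460,380),interpolation=3)
x=cv2.resize(t['img'][100:240,230:350,::-1],(326,380),interpolation=3)
cv2.imwrite('pics/w3b.png',np.hstack([w,x]))
E
```

```text
[ 0.51552377 -0.05274637  0.15310252] [[0.71, 0.704, -0.003], [0.704, -0.71, -0.0], [-0.002, -0.002, -1.0]] [ 0.1   0.47 -0.15  2.13  0.13  0.55 -0.94] [-0.0472963   0.68056246  0.46397043]
[[399.21969959 339.16156131]]
```

View pics/w3b.png

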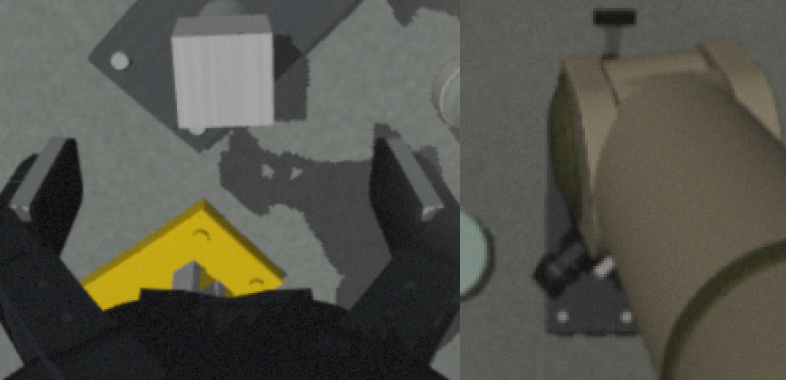

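The block lies between the finger lines and square to them, and the lever is back. Descend and grip.

>>> play_rows:
  grip: [-1,-1,-1,-1,0.6,0.6,0.6,0.6,0.6,0.6,0.6]
  linear:
    - [0,0,4]
    - [0,0,7]
    - [0,0,8.8]
    - [0,0,8.8]
    - [0,0,8.8]
    - [0,0,8.8]
    - [0,0,8.8]
    - [0,0,8.8]
    - [0,0,8.8]
    - [0,0,8.8]
    - [0,0,8.8]
  rotation:
    - [0,0,0]
    - [0,0,0]
    - [0,0,0]
    - [0,0,0]
    - [0,0,0]
    - [0,0,0]
    - [0,0,0]
    - [0,0,0]
    - [0,0,0]
    - [0,0,0]
    - [0,0,0]
  force: 45

```text
clock: 10.25
eef_pos: [0.5173, -0.0532, 0.0681]
orientation: [[0.709, 0.705, 0.002], [0.705, -0.709, -0.0], [0.001, 0.002, -1.0]]
ft_force: [-1.1, 0.0, 7.5]
width: 0.464
gripper_force: 44.3
```

>>> play_rows:
  grip: [0.6,0.6,0.6,0.6,0.6,0.6,0.6,0.6,0.6,0.6,0.6,0.6]
  linear:
    - [0,0,-1]
    - [0,0,-4]
    - [0,0,-8]
    - [0,0,-12]
    - [0,0,-16]
    - [0,0,-20]
    - [-3,2.6,-23]
    - [-6,5.2,-24]
    - [-9,7.8,-24]
    - [-12,10.4,-24]
    - [-15,13,-24]
    - [-17.2,14.9,-24]
  rotation:
    - [0,0,0]
    - [0,0,0]
    - [0,0,0]
    - [0,0,0]
    - [0,0,0]
    - [0,0,-5]
    - [0,0,-10]
    - [0,0,-17]
    - [0,0,-24]
    - [0,0,-31]
    - [0,0,-38]
    - [0,0,-45]

```text
clock: 11.45
eef_pos: [0.4986, -0.2827, 0.3078]
orientation: [[-0.001, 1.0, 0.0], [1.0, 0.001, -0.001], [-0.001, 0.0, -1.0]]
ft_force: [0.5, 0.7, -1.8]
width: 0.462
gripper_force: 45.3
```

```bash
python3 - <<'E'
from h import *
t=cap('scene','s4');s=env.read_state();print(s['eef_pos'],s['orientation'].round(3).tolist(),s['q'].round(2),s['ft_force'],s['width'],s['gripper_force'])
t2=cap('top','t4')
x=np.hstack([t['img'],t2['img']])[:,:,::-1];cv2.imwrite('pics/s4b.png',cv2.resize(x,(800,300),interpolation=cv2.INTER_AREA))
E
```

```text
[ 0.49765376 -0.2876964   0.3074401 ] [[-0.004, 1.0, -0.001], [1.0, 0.004, -0.003], [-0.003, -0.001, -1.0]] [ 0.64  0.35 -0.29  1.85  0.12  0.96  0.3 ] [ 0.72923998 -4.92268897 -0.25270611] 0.4595882871240342 45.31413056363817
```

View pics/s4b.png

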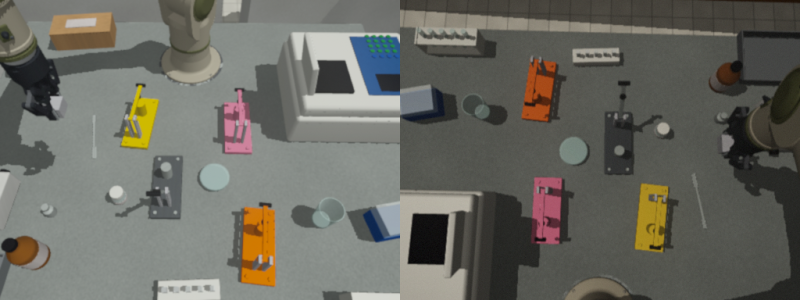

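>>> play_rows:
  grip: [0.6,0.6,0.6,0.6,0.6,0.6]
  linear:
    - [-0.5,0,0]
    - [-1,0,0]
    - [-1.5,0,0]
    - [-2,0,0]
    - [-2.5,0,0]
    - [-3,0,0]
  rotation:
    - [0,-6,0]
    - [0,-12,0]
    - [0,-19,0]
    - [0,-26,0]
    - [0,-33,0]
    - [0,-40,0]

```text
clock: 12.15
eef_pos: [0.5002, -0.3092, 0.3085]
orientation: [[0.004, 1.0, 0.003], [0.763, -0.002, -0.647], [-0.647, 0.005, -0.763]]
ft_force: [0.0, -0.8, -2.6]
width: 0.464
gripper_force: 45.4
```

```bash
python3 - <<'E'
from h import *
s=env.read_state();print(s['eef_pos'],s['orientation'].round(3).tolist(),s['q'].round(2),s['ft_force'],s['width'],s['gripper_force'])
E
```

```text
[ 0.50019782 -0.30919009  0.30846537] [[0.004, 1.0, 0.003], [0.763, -0.002, -0.647], [-0.647, 0.005, -0.763]] [ 0.12  0.34 -0.05  2.09  0.97  0.92 -0.62] [ 0.00355577 -0.80921087 -2.58221677] 0.46376537858947875 45.42169301857939
```

>>> play_rows:
  grip: [0.6,0.6,0.6,0.6,0.6,0.6,0.6,0.6,0.6,0.6]
  linear:
    - [0,0,0]
    - [0,0,0]
    - [0,0,0]
    - [0,0,0]
    - [0.5,0,1]
    - [1,0,2.1]
    - [1.6,0,3.3]
    - [2.2,0,4.5]
    - [2.6,0,5.4]
    - [2.6,0,5.4]
  rotation:
    - [0,-7,0]
    - [0,-14,0]
    - [0,-21,0]
    - [0,-28,0]
    - [0,-35,0]
    - [0,-42,0]
    - [0,-47,0]
    - [0,-50,0]
    - [0,-50,0]
    - [0,-50,0]

```text
clock: 13.15
eef_pos: [0.5, -0.3246, 0.2477]
orientation: [[-0.001, 1.0, -0.002], [0.002, -0.002, -1.0], [-1.0, -0.001, -0.002]]
ft_force: [0.1, 0.4, -1.6]
width: 0.462
gripper_force: 45.5
```

```bash
python3 - <<'E'
from h import *
s=env.read_state();print(s['eef_pos'],s['orientation'].round(3).tolist(),s['q'].round(2),s['ft_force'],s['width'],s['gripper_force'])
t=cap('scene','s5');b=cap('wrist','w5');t2=cap('top','t5')
x=cv2.resize(t['img'][:,:256],(400,600));
# crop around block in top & scene by projection
p=s['eef_pos']-s['orientation'][:,2]*.022
o=[]
for c in(t,t2):
    q=c['mtx']@(c['rotation'].T@(p-c['origin']));u,v=(q[:2]/q[2]).astype(int);print(u,v)
    u0=max(0,min(u-40,432));v0=max(0,min(v-40,304))
    o.append(cv2.resize(c['img'][v0:v0+80,u0:u0+80],(260,260),interpolation=2))
o.append(cv2.resize(b['img'],(260,260)))
cv2.imwrite('pics/f5.png',np.vstack([np.hstack(o),np.hstack([cv2.resize(t['img'],(390,292)),cv2.resize(t2['img'],(390,292))])])[:,:,::-1])
E
```

```text
[ 0.49998881 -0.32459114  0.24774525] [[-0.001, 1.0, -0.002], [0.002, -0.002, -1.0], [-1.0, -0.001, -0.002]] [-0.21  0.9   0.14  2.27  1.45  1.46 -1.58] [ 0.12410795  0.358262   -1.60756904] 0.46161062407775894 45.501435650512576
77 162
411 190
```

View pics/f5.png

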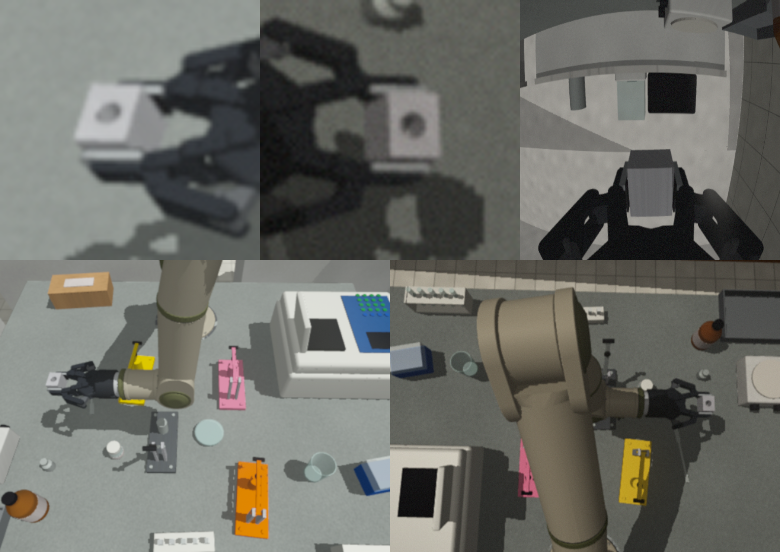

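The hole faces up in both fixed views (scene crop 108,113; top crop 413,125), and the lever is still open. I'll check the tilt from the wrist depth of the underside.

```bash
python3 - <<'E'
from h import *
c=dict(np.load('pics/w5.npz'));m=c['mtx'];Z=c['range_z']
v,u=np.mgrid[222:310:2,236:284:2];u=u.ravel();v=v.ravel()
x=(u-m[0,2])/m[0,0];y=(v-m[1,2])/m[1,1];a=np.hypot(x,y)+1e-9;z=Z[v,u]
P=np.c_[z*np.tan(a)*x/a,z*np.tan(a)*y/a,z]@c['rotation'].T+c['origin']
print(np.median(P,0))
k=abs(P[:,2]-.2277)<.006;Q=P[k];
for _ in range(3):
    cc=Q.mean(0);n=np.linalg.svd(Q-cc)[2][2];Q=Q[abs((Q-cc)@n)<.002]
print(len(Q),cc,n,np.degrees(np.arccos(abs(n[2]))),Q.min(0),Q.max(0))
E
```

```text
[ 0.50082393 -0.29271351  0.23749766]
391 [ 0.5012984  -0.30366482  0.22960312] [ 0.01423774 -0.04253662  0.99899345] 2.5709324792986723 [ 0.48957206 -0.32115485  0.22847175] [ 0.51291495 -0.29126048  0.23207587]
```

```bash
python3 - <<'E'
from h import *
s=env.read_state();print(s['clock'],abs(s['qd']).max(),s['gripper_force'])
print(env.sign_off())
E
```

```text
13.3 0.009653935902223024 45.50508950371295
the job is handed in; nothing more can be done
None
```

The job is handed in: the lever is swung back to its stop and left open. The block is held steady in the gripper about 25 cm above the bench, clear of the holder, with the hole facing up. My last depth reading put it about 2.5° off straight up, and I left that uncorrected.

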